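# Hook the long bracket into the slotted upright and lock it

## Task

Two metal brackets stand on the bench. Take the one with the longer arm, hook both its claws into the slots of the slotted upright and press it down until it is fully home and the catch in the lower slot is pushed right down, then let go. Leave the shorter bracket where it stands.

Things in the scene. Friction and masses are not known exactly. Their poses are not given: they have to be found in the camera images.
- long_bracket: Aluminium bracket, 0.2 kg, standing. mm: origin at foot of back plate's rear face, z up, claws point to +x. Back plate 44 wide, 92 high. Arm: bar 12 thick (y), x -6 to -126, z 60 to 92; grip it at x -55. Foot 30 wide, to x -86. Two claws 12 wide, reach x 19: necks 8 high, undersides at z 18 and 76, x 0 to 13; lips hang 14 below the necks, inner side x 8 at neck, 14 at tip.
- short_bracket: The shorter aluminium bracket, loose, standing: same height, back plate, claws, origin and axes, but its arm reaches only to x -72 mm and its foot to x -56. It must stay where it is.
- upright: Grey slotted steel upright, fixed. mm: origin at bench height on its front face, mid width; z up, +x into it. Face 76 wide, 170 high, 5 thick, open behind. Slots y -16 to 16, z 48 to 98 and 106 to 156. Foot plate 10 high, 35 out in front. Home: long bracket's axes as these, its origin at (0, 0, 30). Enter level at z 63 (9 spare up and down) till plate meets face, then down.
- catch (a joint): Small steel sliding catch filling the foot of the lower slot: at 0 its top is 10 mm above the slot's lower edge, at 0.010 m level with it. The lower claw's neck pushes it down: about 5 N, more than the bracket weighs. It stays where it is left.
Things that resemble listed ones, but are neither listed nor needed, are in the scene too. What is shaped like the long_bracket but pink is not meant.

How it is judged:
At the end, for the whole second after the job is handed in: Long bracket at rest, hooked in the upright by both claws: origin 24 to 35 mm up, x -10 to +6 mm, y within 14 mm in the upright's frame, axes within 10 degrees; catch at least 7 of its 10 mm down. Short bracket standing within 30 mm of its start (value of joint catch above 0.007 m and z of long_bracket in the frame of upright between 0.024 and 0.035 m and x of long_bracket in the frame of upright between -0.01 and 0.006 m and y of long_bracket in the frame of upright between -0.014 and 0.014 m and angle between the z axis of long_bracket and the z axis of upright, either way round below 0.18 rad and angle between the x axis of long_bracket and the x axis of upright, either way round below 0.18 rad and linear speed of long_bracket below 0.02 m/s and distance of short_bracket from where it was at the start of the episode below 0.03 m and angle between short_bracket's own z axis and vertical below 0.2 rad); the robot touches nothing.
It also fails if it takes over 38 s, if anything falls off the work surface, if the arm or the gripper's body presses on something with over 40 N, if the wrist force passes 120 N, or if a joint passes its speed limit or range.

## Robot

A 7-joint arm with a two-finger parallel gripper is mounted at the origin on the work surface; the furniture and walls round the work are solid. World frame = base frame: x ahead of the robot, y to its left, z up, the work surface at z = 0. Lengths are in m, angles in rad, forces in N, time in s.
With the tool pointing down it reaches from about 0.4 to 0.875 m from the base axis. Payload 19.3 kg.
Tool frame: the origin (TCP) lies at the very end of the fingers, on their centre line; the grasp point (between the pads) lies 19 mm behind it; z points along the fingers, y is the line along which they close (so a half turn about z gives the same grasp; the last joint's range is limited). The gripper opens to 85 mm and grips with 20 to 120 N. Pads are 22 mm wide; open, the fingers measure 114 mm over their backs; the gripper's body (76 mm by 85 mm) begins 54 mm behind the grasp point. The pads swing forward as they close: fully open they stand 13 mm farther back than shut.
Start: joints at [-1.272, 0.521, -0.036, 1.599, 0.021, 1.021, -0.113], TCP at [0.225, 0.583, 0.231] pointing down, gripper open.
Joint ranges: [-2.91, 2.91], [-0.3, 2.13], [-1.5, 1.42], [0.17, 2.43], [-1.26, 4.41], [0.16, 1.93], [-2.52, 2.52]. Speed limits (rad/s): [1.89, 1.89, 2.39, 2.39, 3.01, 3.01, 3.01].

## Interface

Orientations are given as [roll, pitch, yaw] about the fixed x, y, z axes, in that order (R = Rz(yaw) Ry(pitch) Rx(roll)).
In Python, from workcell import bot gives the robot as it stands.
- The arm moves only by the tool carry_out, never from a script. Its argument "rows" is a list that holds one entry, the list of rows, each a list of 4 numbers: the shift along the tool's x, y, z in m, then the turn about the tool's z in degrees. In form: [[[x, y, z, twist], ...]]. A call has 1 to 12 rows; each row is the pose to reach, as a shift and turn from the pose commanded when the call began, along the tool's axes at that moment; what a row does not reach only later rows make up. A row lasts 1/12 s, in which the tool goes at most 41.7 mm and 7.16 degrees, less where a joint would pass 70% of its speed; a pose out of reach is approached as far as the arm can. A call with a gripper value outside its range is refused whole. "grip" is the finger opening in m, from 0 to 0.0854, set as the call begins (left out, the last holds). The fingers move at their own pace and stop on an object; "grip_force" is the grip in N (left out, the last holds). Time passes only in rows, so rows that repeat a pose let the fingers close. It gives the time, the measured TCP pose, the force, the opening and the grip force at its end, in the units of the state.
- bot.observe(): the state, without advancing time (a new reading comes with each control period).
- bot.grab_frame(name): name is "scene" or "top" or "wrist"; returns a dict with "pixels" (480x640x3 uint8, red, green, blue), "K" (3x3 intrinsics, pixels), "pose" (4x4, takes a point from camera to world coordinates). Camera axes: x right, y down, z forward; pixel columns grow to the right and rows downward; lengths in m; the calibration is good to about 2 mm. A picture is of the moment at which its call begins. There is no depth.
- bot.job_done(): hands the job in; it is judged then, once.
Trained networks look in a picture, given as the dict that the camera call returned (one of the last four; its "shot" number tells which), for a name from the list of things; names that differ only in an ending like _2 or _b are one class to them, and where a whole thing is asked for, a point or a joint stands for the part that bears it (a point fixed in the world has none). Each returns a list of dicts, best first, with "conf" (0 to 1); they miss things now and then, are a little off and sometimes report something else, mostly with a low value. They report only what shows in the picture. A call takes as long as a camera call. They do not tell look-alikes from the thing itself.
- bot.look_for(picture, label): "position" ([column, row] in pixels, amid what is visible of it).
- bot.regions_of(picture, label): "region" (480x640 bool, what is visible of it) and "position" ([column, row] in pixels, amid what is visible of it).
- bot.spot_point(picture, label): "position" ([column, row] in pixels: a listed point, or the origin of a listed thing).
The state is a dict: "clock": time; "qpos": joint angles; "qd": joint speeds; "joint_efforts": joint torques, N m; "position": TCP position; "tool_rot": TCP orientation; "force": force on the tool from outside, world axes, zero at the start; "moment": the same for the moment, N m; "grip_width": finger opening in m; "finger_force": force on a finger pad.
Only numpy, scipy, OpenCV 4.12 (cv2) and the standard library are available. Lean on these libraries where they do the work, as an engineer would, in place of code of your own. Each camera call takes 0.05 s, during which the arm holds its last target. There are 200 camera calls.

## Working session

There is one attempt and no reset: what is moved stays moved. The work goes in short steps, Python scripts to look and compute and a tool call to move; the robot and the scene stay as the last step left them, time stands still between calls to the robot, and variables do not carry over. Pictures are saved under pics/ and viewed, at most 10 in all, crops included, and the job is handed in when it is done.

Besides the shell and the picture viewer there is one more tool, called after "Emit:" as name(argument=value, ...) on one line, values as JSON. carry_out: Moves the arm, as the interface text tells. Its arguments: {"type":"object","properties":{"rows":{"type":"array","items":{"type":"array","items":{"type":"array","items":{"type":"number"}}}},"grip":{"type":"number"},"grip_force":{"type":"number"}},"required":["rows"]}

```bash
mkdir -p pics
python3 - <<'E'
from workcell import bot
import cv2,numpy as np,pickle
s=bot.observe();print(s['position'],s['tool_rot'],s['clock'],s['grip_width'])
ims=[]
for n in("scene","top"):
    p=bot.grab_frame(n);pickle.dump(p,open(n+'.pkl','wb'))
    cv2.imwrite(f'pics/{n}1.png',p['pixels'][:,:,::-1])
    print(n,p['K'].round(1).tolist(),p['pose'].round(3).tolist())
    for l in("long_bracket","short_bracket","upright"):
        print(l,[(np.round(d['position']).tolist(),round(d['conf'],2)) for d in bot.look_for(p,l)],[(np.round(d['position']).tolist(),round(d['conf'],2)) for d in bot.spot_point(p,l)])
E
```

```text
[0.22523935 0.58262796 0.23070474] [-3.14041076e+00  1.06521084e-04  2.77275908e+00] 0.0 0.08583428931348024
scene [[594.6, 0.0, 323.8], [0.0, 594.6, 243.9], [0.0, 0.0, 1.0]] [[0.883, -0.354, 0.307, -0.029], [-0.468, -0.678, 0.566, -0.645], [0.007, -0.644, -0.765, 1.184], [0.0, 0.0, 0.0, 1.0]]
long_bracket [([332.0, 235.0], 0.96), ([217.0, 224.0], 0.75), ([253.0, 146.0], 0.69)] [([216.0, 248.0], 0.81), ([234.0, 165.0], 0.79), ([344.0, 237.0], 0.71), ([400.0, 317.0], 0.6)]
short_bracket [([467.0, 394.0], 0.59)] [([469.0, 401.0], 0.73)]
upright [([422.0, 259.0], 0.82)] [([414.0, 274.0], 0.66)]
top [[502.0, 0.0, 326.0], [0.0, 502.0, 241.6], [0.0, 0.0, 1.0]] [[0.011, -0.999, 0.052, 0.354], [-1.0, -0.012, -0.013, 0.174], [0.014, -0.052, -0.999, 1.559], [0.0, 0.0, 0.0, 1.0]]
long_bracket [([413.0, 224.0], 0.98), ([307.0, 231.0], 0.75), ([248.0, 310.0], 0.74), ([169.0, 245.0], 0.68)] [([260.0, 318.0], 0.78), ([396.0, 224.0], 0.77), ([303.0, 222.0], 0.73), ([172.0, 260.0], 0.71)]
short_bracket [([473.0, 225.0], 0.69)] [([469.0, 222.0], 0.85)]
upright [([358.0, 181.0], 0.75)] [([359.0, 187.0], 0.62)]
```

View pics/scene1.png

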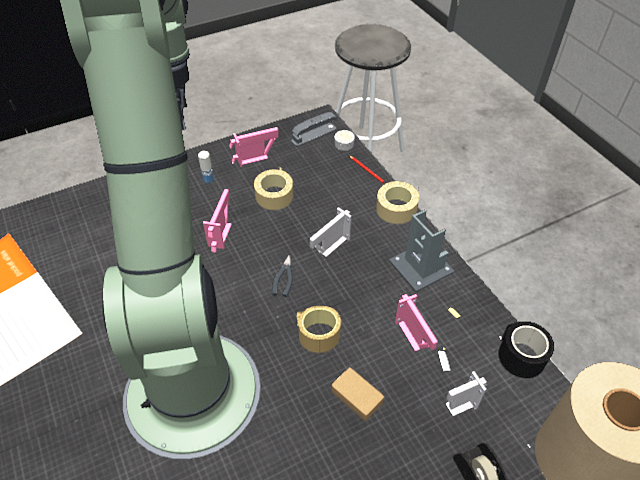

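View pics/top1.png

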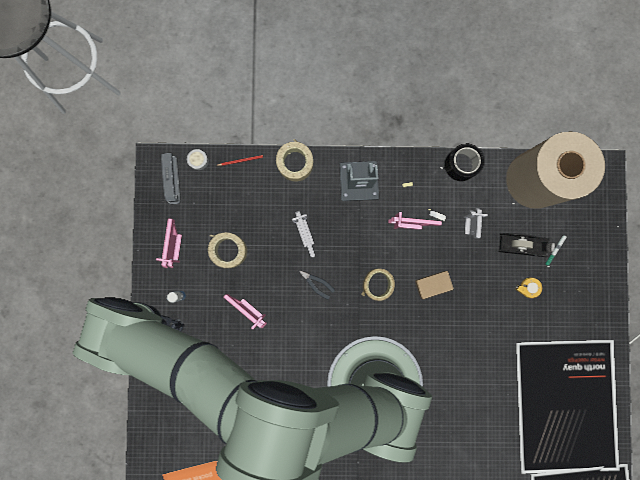

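The long grey bracket shows at scene (332,233) / top (305,233), the short one at scene (467,394) / top (473,225) and the upright at scene (422,255) / top (360,180). The pink ones are decoys. I'll zoom in on the long bracket and the upright.

Run:
```python
import cv2,numpy as np,pickle
s=pickle.load(open('scene.pkl','rb'))['pixels'];t=pickle.load(open('top.pkl','rb'))['pixels']
def c(i,x,y,w,h):return cv2.resize(i[y:y+h,x:x+w],(400,300),interpolation=cv2.INTER_CUBIC)
o=np.vstack([np.hstack([c(s,300,195,80,60),c(s,375,200,120,90)]),np.hstack([c(t,265,205,80,60),c(t,320,150,80,60)])])
cv2.imwrite('pics/crop1.png',o[:,:,::-1])
```

```text
(no output)
```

View pics/crop1.png

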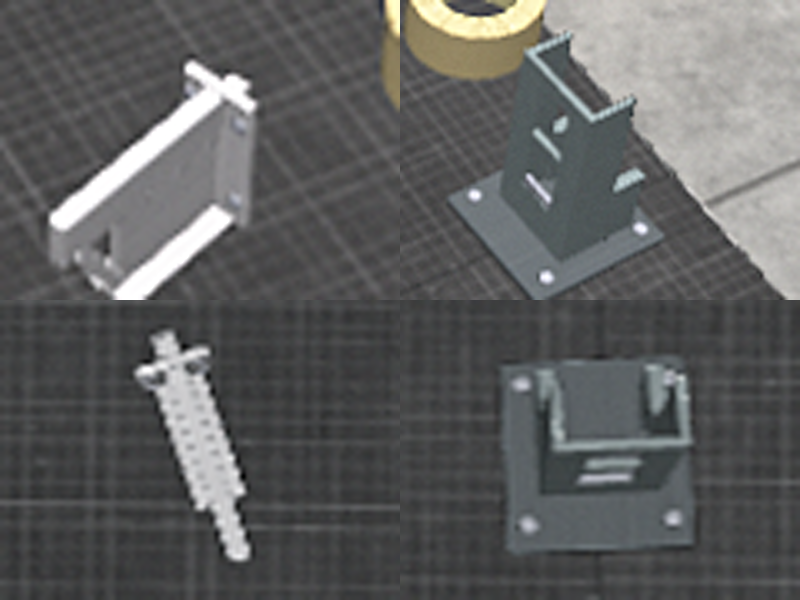

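Crop: the bracket's arm runs towards the robot with its claws pointing away. The upright's slotted face looks back at the robot. I'll fit both poses from the picked corners in both views.

```bash
cat > h.py <<'E'
import numpy as np
from scipy.optimize import least_squares
def proj(c,P):
    T=np.linalg.inv(c['pose']);q=P@T[:3,:3].T+T[:3,3];q=q@c['K'].T;return q[:,:2]/q[:,2:]
def Rz(a):return np.array([[np.cos(a),-np.sin(a),0],[np.sin(a),np.cos(a),0],[0,0,1]])
def fit(obs,x0=(.6,.1,0,0)):  # obs: list of (cam, model pts mm, pixels)
    def f(p):return np.concatenate([(proj(c,np.array(m)/1e3@Rz(p[3]).T+p[:3])-np.array(u)).ravel() for c,m,u in obs])
    r=least_squares(f,x0,loss='soft_l1');print('xyz',r.x[:3].round(4),'yaw deg',np.degrees(r.x[3]).round(2),'res',f(r.x).reshape(-1,2).round(1).tolist());return r.x
E
cat > fit1.py <<'E'
import pickle;from h import *
S=pickle.load(open('scene.pkl','rb'));T=pickle.load(open('top.pkl','rb'))
A=np.array
b=fit([(S,[(-3,22,92),(-3,-22,92),(-3,-22,0),(-126,0,92)],A([(187,65),(255,105),(248,222),(63,222)])/5+[300,195]),
 (T,[(-3,22,92),(-3,-22,92),(-126,0,92),(19,0,84)],A([(140,78),(208,52),(237,258),(162,33)])/5+[265,205])])
u=fit([(S,[(0,38,170),(0,-38,170),(0,-38,10),(0,38,10)],A([(128,50),(195,120),(162,262),(100,190)])*.3+[375,200]),
 (T,[(0,38,170),(0,-38,170),(0,38,10),(0,-38,10)],A([(153,147),(290,147),(140,192),(268,190)])/5+[320,150])])
E
python3 fit1.py
```

```text
xyz [0.5043 0.2331 0.002 ] yaw deg 20.86 res [[-0.5, -0.5], [-0.6, 0.0], [-0.7, 0.5], [-1.8, 0.2], [-0.1, -1.2], [0.4, -1.1], [2.0, -0.3], [0.1, -1.4]]
xyz [0.6027 0.0485 0.003 ] yaw deg 2.36 res [[-0.7, -0.4], [-0.9, 0.0], [-0.6, 0.0], [0.0, 0.7], [1.0, -0.4], [0.9, -1.1], [0.3, -0.3], [-0.9, -0.6]]
```

Emit:
carry_out(rows=[[[-0.345,-0.262,0.02,-42],[-0.345,-0.262,0.02,-42],[-0.345,-0.262,0.02,-42],[-0.345,-0.262,0.02,-42],[-0.345,-0.262,0.02,-42],[-0.345,-0.262,0.02,-42],[-0.345,-0.262,0.02,-42],[-0.345,-0.262,0.02,-42],[-0.345,-0.262,0.02,-42],[-0.345,-0.262,0.02,-42],[-0.345,-0.262,0.02,-42],[-0.345,-0.262,0.02,-42]]], grip=0.085, grip_force=100)

```text
clock: 1.7
position: [0.4552, 0.2091, 0.2112]
tool_rot: [-3.14, 0.0, -2.784]
force: [-0.5, -0.5, -0.3]
grip_width: 0.0849
finger_force: 0.0
```

Emit:
carry_out(rows=[[[0,0,0,0],[0,0,0,0],[0,0,0,0],[0,0,0,0],[0,0,0,0]]])

```text
clock: 2.12
position: [0.4523, 0.215, 0.2113]
tool_rot: [3.141, -0.0, -2.776]
force: [-0.1, 0.6, -0.8]
grip_width: 0.0848
finger_force: 0.0
```

Run:
```python
from workcell import bot
import cv2,numpy as np,pickle
s=bot.observe();print(s['position'],s['tool_rot'],s['clock'],s['grip_width'])
p=bot.grab_frame("wrist");pickle.dump(p,open('w1.pkl','wb'));cv2.imwrite('pics/w1.png',p['pixels'][:,:,::-1]);print(p['pose'].round(3).tolist())
```

```text
[0.45227408 0.21497157 0.21131419] [ 3.14147685e+00 -1.90649040e-05 -2.77592426e+00] 2.1167 0.08475174087135609
[[-0.358, 0.887, 0.293, 0.378], [0.934, 0.339, 0.113, 0.186], [0.001, 0.314, -0.949, 0.354], [0.0, 0.0, 0.0, 1.0]]
```

View pics/w1.png

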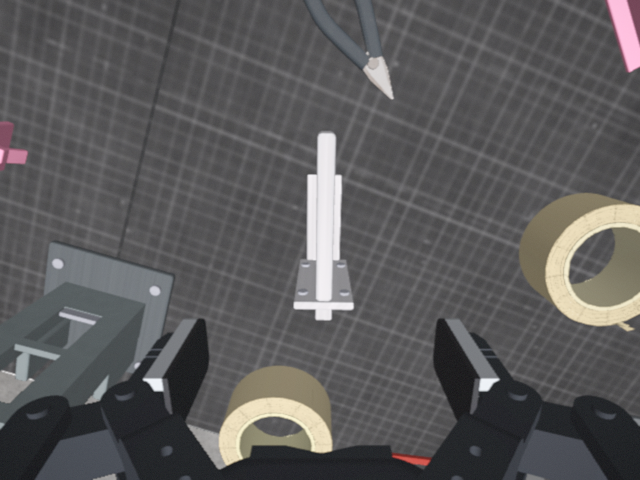

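The wrist view shows the long bracket centred between the fingers: arm end at (326,133), plate top corners at (294,306) and (353,306), claw tip at (323,319).

```bash
cat >> fit1.py <<'E'
W=pickle.load(open('w1.pkl','rb'))
wo=(W,[(-3,22,92),(-3,-22,92),(-126,0,92),(19,0,84)],A([(353,306),(294,306),(326,132),(323,319)]))
fit([wo]); 
b=fit([wo,(T,[(-3,22,92),(-3,-22,92),(-126,0,92),(19,0,84)],A([(140,78),(208,52),(237,258),(162,33)])/5+[265,205]),(S,[(-3,22,92),(-3,-22,92),(-3,-22,0)],A([(187,65),(255,105),(248,222)])/5+[300,195])])
g=A([-.055,0,.076])@Rz(b[3]).T+b[:3]
p=A([.45227,.21497]);yaw=-2.77592;d=g[:2]-p
print('tool shift',d@[np.cos(yaw),np.sin(yaw)],d@[np.sin(yaw),-np.cos(yaw)],'yaw err',np.degrees(b[3]-yaw-np.pi), 'grasp',g)
E
python3 fit1.py
```

```text
xyz [0.5043 0.2331 0.002 ] yaw deg 20.86 res [[-0.5, -0.5], [-0.6, 0.0], [-0.7, 0.5], [-1.8, 0.2], [-0.1, -1.2], [0.4, -1.1], [2.0, -0.3], [0.1, -1.4]]
xyz [0.6027 0.0485 0.003 ] yaw deg 2.36 res [[-0.7, -0.4], [-0.9, 0.0], [-0.6, 0.0], [0.0, 0.7], [1.0, -0.4], [0.9, -1.1], [0.3, -0.3], [-0.9, -0.6]]
xyz [ 0.5056  0.2371 -0.0007] yaw deg 20.35 res [[0.3, -0.5], [-0.3, -1.0], [-0.0, 0.2], [0.1, 7.0]]
xyz [ 0.5056  0.2369 -0.0013] yaw deg 20.24 res [[-0.0, -0.9], [-0.6, -1.6], [0.0, -0.0], [-0.3, 6.5], [-1.4, -1.6], [-0.9, -1.4], [0.3, -0.6], [-1.1, -1.8], [-0.7, -0.8], [-1.1, -0.2], [-1.1, 0.2]]
tool shift -0.0026091838034068135 0.0021100113996782585 yaw err -0.711116848706633 grasp [0.45395218 0.21787349 0.07473069]
```

Emit:
carry_out(rows=[[[-0.0025,0.002,0.04,0.7],[-0.0025,0.002,0.08,0.7],[-0.0025,0.002,0.12,0.7],[-0.0025,0.002,0.14,0.7],[-0.0025,0.002,0.154,0.7],[-0.0025,0.002,0.154,0.7],[-0.0025,0.002,0.154,0.7],[-0.0025,0.002,0.154,0.7],[-0.0025,0.002,0.154,0.7]]])

```text
clock: 2.92
position: [0.4549, 0.2174, 0.0585]
tool_rot: [3.141, 0.002, -2.79]
force: [-0.3, -0.2, 0.2]
grip_width: 0.0848
finger_force: 0.0
```

Emit:
carry_out(rows=[[[0,0,0,0],[0,0,0,0],[0,0,0,0],[0,0,0,0],[0,0,0,0],[0,0,0,0],[0,0,0,0],[0,0,0,0],[0,0,0,0],[0,0,0,0]]], grip=0.005, grip_force=100)

```text
clock: 3.75
position: [0.4543, 0.217, 0.0573]
tool_rot: [3.142, 0.0, -2.79]
force: [-0.1, 0.5, 2.2]
grip_width: 0.0106
finger_force: 97.3
```

Emit:
carry_out(rows=[[[0,0,-0.02,0],[0,0,-0.05,0],[0,0,-0.07,0],[0.002,-0.02,-0.07,2],[0.005,-0.05,-0.07,5],[0.008,-0.08,-0.07,8],[0.012,-0.11,-0.07,11],[0.015,-0.14,-0.07,14],[0.017,-0.165,-0.07,16.5],[0.0187,-0.177,-0.07,17.8],[0.0187,-0.177,-0.07,17.8],[0.0187,-0.177,-0.07,17.8]]])

```text
clock: 4.75
position: [0.4976, 0.0442, 0.1271]
tool_rot: [3.142, -0.0, -3.101]
force: [0.5, 0.5, -2.6]
grip_width: 0.0106
finger_force: 97.6
```

Emit:
carry_out(rows=[[[0,0,0,0],[0,0,0,0],[0,0,0,0],[0,0,0,0]]])

```text
clock: 5.08
position: [0.4976, 0.0451, 0.1273]
tool_rot: [3.141, -0.0, -3.099]
force: [-0.3, -0.1, -2.3]
grip_width: 0.0107
finger_force: 97.6
```

Run:
```python
from workcell import bot
import cv2,numpy as np,pickle
s=bot.observe();print(s['position'],s['tool_rot'],s['clock'],s['grip_width'])
p=bot.grab_frame("wrist");pickle.dump(p,open('w2.pkl','wb'));q=bot.grab_frame("scene");pickle.dump(q,open('s2.pkl','wb'))
t=bot.grab_frame("top");pickle.dump(t,open('t2.pkl','wb'))
a=cv2.resize(p['pixels'],(400,300));f=lambda i,x,y,w,h:cv2.resize(i[y:y+h,x:x+w],(400,300),interpolation=cv2.INTER_CUBIC)
o=np.vstack([np.hstack([f(p['pixels'],0,0,640,480),f(p['pixels'],220,240,240,180)]),np.hstack([f(q['pixels'],335,190,120,90),f(t['pixels'],310,150,100,75)])])
cv2.imwrite('pics/p2.png',o[:,:,::-1])
```

```text
[0.49762161 0.04507881 0.12728605] [ 3.14145394e+00 -1.13273438e-04 -3.09891170e+00] 5.0833 0.010737320260257976
```

View pics/p2.png

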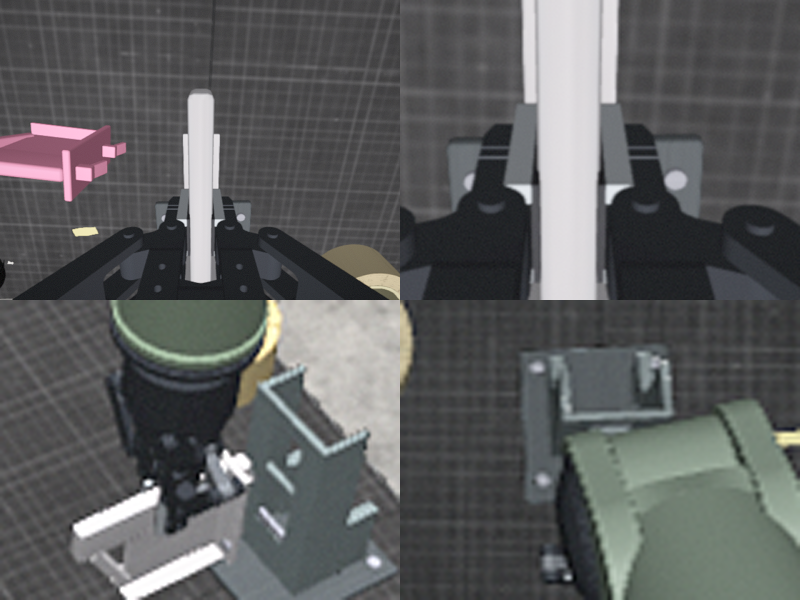

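The wrist view shows the foot plate's front corners at about (249,322) and (402,324), with the bolts symmetric about the bracket. The scene view shows the claws just ahead of the face.

Run:
```python
import pickle;from h import *
W=pickle.load(open('w2.pkl','rb'))
def un(u,z):
    d=W['pose'][:3,:3]@np.linalg.solve(W['K'],[*u,1]);o=W['pose'][:3,3];return o+d*(z-o[2])/d[2]
cr=lambda a,b:(220+(a-400)*.6,240+b*.6)
L=un(cr(448,137),.01);R=un(cr(703,139),.01);B1=un(cr(470,182),.01);B2=un(cr(677,181),.01)
print(L,R,B1,B2,'mid',(L+R)/2,(B1+B2)/2)
for a,b in((L,R),(B1,B2)):d=b-a;print('len',np.hypot(*d[:2]),'yaw',np.degrees(np.arctan2(-d[0],d[1])))
e=[un(u,.1+.062) for u in((320,146),(320,440))];print('arm ',un((220+167*.6,240+150*.6),.162),un((201*1.6,92*1.6),.162))
```

```text
[ 0.56712895 -0.00551015  0.01      ] [0.56336904 0.10782802 0.01      ] [0.58984296 0.00416613 0.01      ] [0.58536977 0.09830741 0.01      ] mid [0.56524899 0.05115893 0.01      ] [0.58760636 0.05123677 0.01      ]
len 0.11340051878757135 yaw 1.900045118965638
len 0.09424749754120197 yaw 2.7204053263240087
arm  [0.48154634 0.04377245 0.162     ] [0.42633929 0.04180685 0.162     ]
```

Emit:
carry_out(rows=[[[0,0.003,0.004,0],[-0.005,0.003,0.007,0],[-0.012,0.003,0.007,0],[-0.02,0.003,0.007,0],[-0.027,0.003,0.007,0],[-0.034,0.003,0.007,0],[-0.04,0.003,0.007,0],[-0.043,0.003,0.007,0],[-0.043,0.003,0.007,0],[-0.043,0.003,0.007,0]]])

```text
clock: 6.07
position: [0.5405, 0.0491, 0.1202]
tool_rot: [-3.142, -0.0, -3.1]
force: [0.4, -0.5, -2.8]
grip_width: 0.0107
finger_force: 97.6
```

Run:
```python
from workcell import bot
import cv2,numpy as np
s=bot.observe();print(s['position'],s['force'],s['moment'])
p=bot.grab_frame("wrist")['pixels'];q=bot.grab_frame("scene")['pixels']
f=lambda i,x,y,w,h:cv2.resize(i[y:y+h,x:x+w],(400,300),interpolation=cv2.INTER_CUBIC)
cv2.imwrite('pics/p3.png',np.hstack([f(p,160,180,320,240),f(q,355,190,120,90)])[:,:,::-1])
```

```text
[0.54046077 0.0490837  0.12019537] [ 0.42025038 -0.49614779 -2.77759214] [-0.03078273  0.04231715  0.02400538]
```

View pics/p3.png

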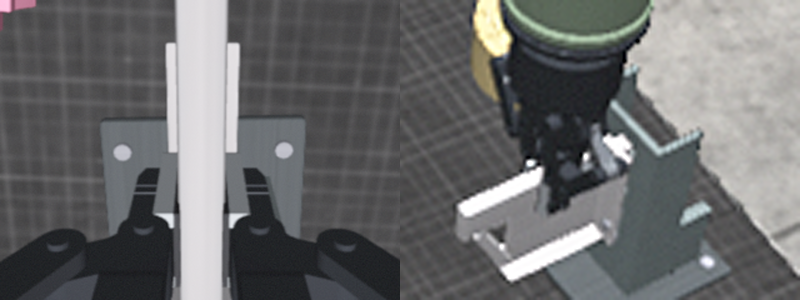

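The bracket is centred on the foot plate (edges 101 and 305, arm at 201 in the crop). The claws have entered with no contact force. I'll creep forward until the plate touches the face.

Emit:
carry_out(rows=[[[-0.001,0,0,0],[-0.002,0,0,0],[-0.003,0,0,0],[-0.004,0,0,0],[-0.005,0,0,0],[-0.005,0,0,0],[-0.005,0,0,0]]])

```text
clock: 6.75
position: [0.5456, 0.0493, 0.1203]
tool_rot: [-3.142, 0.0, -3.1]
force: [0.0, 0.6, -1.7]
grip_width: 0.011
finger_force: 97.6
```

Emit:
carry_out(rows=[[[-0.001,0,0,0],[-0.0015,0,0,0],[-0.002,0,0,0],[-0.002,0,0,0]]])

```text
clock: 7.08
position: [0.5473, 0.0493, 0.1202]
tool_rot: [-3.141, -0.001, -3.1]
force: [-3.3, -0.6, -0.2]
grip_width: 0.0108
finger_force: 98.0
```

Emit:
carry_out(rows=[[[-0.001,0,0,0],[-0.0015,0,0,0],[-0.0015,0,0,0],[-0.0015,0,0,0]]])

```text
clock: 7.42
position: [0.5474, 0.0492, 0.12]
tool_rot: [-3.141, -0.004, -3.1]
force: [-12.8, -1.2, 5.4]
grip_width: 0.0108
finger_force: 99.1
```

Plate meets the face at TCP x ≈ 0.547. I'll ease off and go down.

Emit:
carry_out(rows=[[[0.001,0,0,0],[0.0018,0,0,0],[0.0018,0,0.004,0],[0.0018,0,0.008,0],[0.0018,0,0.012,0],[0.0018,0,0.016,0],[0.0018,0,0.02,0],[0.0018,0,0.02,0],[0.0018,0,0.02,0]]])

```text
clock: 8.17
position: [0.5473, 0.0494, 0.1]
tool_rot: [-3.142, -0.0, -3.1]
force: [-1.0, -0.1, -2.9]
grip_width: 0.0108
finger_force: 97.5
```

Emit:
carry_out(rows=[[[0,0,0.002,0],[0,0,0.004,0],[0,0,0.006,0],[0,0,0.008,0],[0,0,0.009,0],[0,0,0.009,0]]])

```text
clock: 8.67
position: [0.5473, 0.0494, 0.0913]
tool_rot: [-3.142, 0.0, -3.1]
force: [-3.0, 0.1, 1.3]
grip_width: 0.011
finger_force: 98.4
```

Emit:
carry_out(rows=[[[0,0,0.001,0],[0,0,0.002,0],[0,0,0.003,0],[0,0,0.004,0],[0,0,0.004,0],[0,0,0.004,0]]])

```text
clock: 9.17
position: [0.5472, 0.0494, 0.0874]
tool_rot: [-3.142, -0.0, -3.1]
force: [-3.6, -0.3, 2.7]
grip_width: 0.0106
finger_force: 98.6
```

Force matches the catch resistance (about 5 N less the weight). I'll keep going to a hard stop.

Emit:
carry_out(rows=[[[0,0,0.001,0],[0,0,0.0015,0],[0,0,0.002,0],[0,0,0.002,0],[0,0,0.002,0]]])

```text
clock: 9.58
position: [0.547, 0.0493, 0.0867]
tool_rot: [-3.141, -0.0, -3.1]
force: [-18.6, -1.5, 36.3]
grip_width: 0.0108
finger_force: 103.8
```

Emit:
carry_out(rows=[[[0,0,0.001,0],[0,0,0.001,0],[0,0,0.001,0]]])

```text
clock: 9.83
position: [0.5468, 0.0492, 0.0864]
tool_rot: [-3.141, -0.0, -3.1]
force: [-25.5, -3.0, 53.3]
grip_width: 0.0106
finger_force: 106.4
```

Hard stop at TCP z 0.0867 is home. I'll relax the press, open and withdraw.

Emit:
carry_out(rows=[[[0.0003,0,-0.001,0],[0.0005,0,-0.002,0],[0.0005,0,-0.002,0]]])

```text
clock: 10.08
position: [0.547, 0.0494, 0.0869]
tool_rot: [3.142, 0.001, -3.1]
force: [-7.7, -0.4, 15.6]
grip_width: 0.0104
finger_force: 100.3
```

Emit:
carry_out(rows=[[[0,0,0,0],[0,0,0,0],[0,0,0,0],[0,0,0,0],[0,0,0,0],[0,0,0,0],[0,0,0,0],[0,0,0,0]]], grip=0.07)

```text
clock: 10.75
position: [0.5468, 0.0494, 0.0863]
tool_rot: [-3.142, -0.0, -3.1]
force: [0.8, -0.2, 0.1]
grip_width: 0.0701
finger_force: 0.0
```

Emit:
carry_out(rows=[[[0,0,-0.01,0],[0,0,-0.03,0],[0,0,-0.06,0],[0,0,-0.09,0],[0.02,0,-0.12,0],[0.05,0,-0.12,0],[0.08,0,-0.12,0],[0.09,0,-0.12,0],[0.09,0,-0.12,0],[0.09,0,-0.12,0]]])

```text
clock: 11.58
position: [0.4573, 0.0458, 0.2072]
tool_rot: [3.141, 0.001, -3.1]
force: [0.8, -0.1, -0.1]
grip_width: 0.0699
finger_force: 0.0
```

Run:
```python
from workcell import bot
import cv2,numpy as np,pickle
s=bot.observe();print(s['position'],s['force'],s['clock'])
w=bot.grab_frame("wrist");pickle.dump(w,open('w4.pkl','wb'));p=w['pixels'];q=bot.grab_frame("scene")['pixels']
f=lambda i,x,y,w,h:cv2.resize(i[y:y+h,x:x+w],(400,300),interpolation=cv2.INTER_CUBIC)
cv2.imwrite('pics/p4.png',np.hstack([f(p,0,0,640,480),f(q,355,190,120,90)])[:,:,::-1])
```

```text
[0.45730764 0.04578621 0.20715967] [ 0.83147672 -0.09919186 -0.10842081] 11.5833
```

View pics/p4.png

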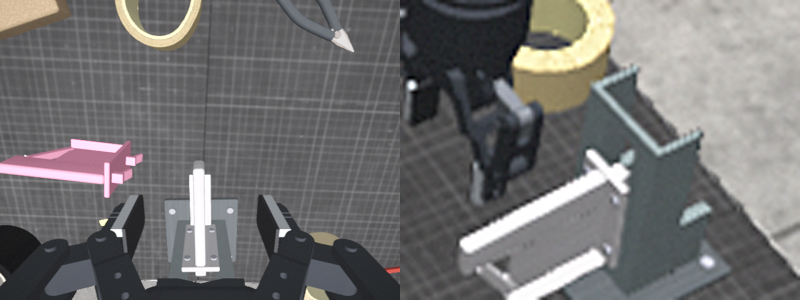

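The bracket hangs level with its plate flat on the face (scene crop, top corners at (588,155) and (628,190)), and the gripper is clear. The stop height matches home, so I'm handing in.

```bash
python3 -c "
from workcell import bot
print(bot.job_done())"
```

```text
the job is handed in; nothing more can be done
None
```

I hooked the long bracket into the upright by both claws, pressed it down to a hard stop at the home height, let go and handed the job in at about 11.6 s; the short bracket was not touched, and I judged the catch down from the stop height and press force, not from a picture.

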